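# Crank an enclosure tight in the bench clamp

### The arm

A 6-joint arm with a two-finger parallel gripper is mounted at the origin on the work surface. World frame = base frame: x ahead of the robot, y to its left, z up, the work surface at z = 0. Lengths are in mm, angles in rad, forces in N, time in s.
With the tool pointing down it reaches from about 375 to 825 mm from the base axis. Payload 5.5 kg.
Tool frame: the origin (TCP) lies midway between the tips of the shut fingers; the grasp point (between the pads) lies 19 mm behind it; z points along the fingers, y is the line along which they close (so a half turn about z gives the same grasp; the last joint's range is limited). The gripper opens to 85 mm and grips with 20 to 120 N. Pads are 22 mm wide; open, the fingers measure 114 mm over their backs; the gripper's body (76 mm by 85 mm) begins 54 mm behind the grasp point. The pads swing forward as they close: fully open they stand 13 mm farther back than shut.
Start: joints at [-1.343, 0.314, -0.047, 1.21, 0, 1.571], TCP at [135.498, -584.496, 231.299] pointing down, gripper open.
Joint ranges: [-2.67, 2.67], [-0.69, 1.73], [-1.03, 1.25], [-2.08, 2.16], [-1.42, 1.45], [-3.14, 3.14]. Speed limits (rad/s): [2.39, 2.39, 3.01, 3.14, 3.14, 3.14].

### API

Orientations are given as a unit quaternion [w, x, y, z].
In Python, from bench import arm gives the robot as it stands.
- The arm moves only by the tool send_rows, never from a script. Its argument "deltas" is a list of rows, each an object with "grip": the finger opening in mm, from 0 to 85.4; "travel": the shift along the tool's x, y, z in mm, a list of three; "rotation": the turn, a rotation vector about the tool's x, y, z in rad, a list of three. A call has 1 to 8 rows; each row shifts and turns the commanded pose from where the row before left it, along the tool's axes as they then stand; what a row does not reach is not made up. A row lasts 1/10 s, in which the tool goes at most 50 mm and 8.59 degrees, less where a joint would pass 70% of its speed; a pose out of reach is approached as far as the arm can. A call is refused whole if a number of a shift passes 50 or a number of a turn 0.15, either way. A call with a gripper value outside its range is refused whole. The fingers move at their own pace and stop on an object; "newtons" is the grip in N (left out, the last holds). Time passes only in rows, so rows that do not move let the fingers close. It gives the time, the measured TCP pose, the force, the opening and the grip force at its end, in the units of the state.
- arm.observe(): the state, without advancing time (a new reading comes with each control period).
- arm.get_image(name): name is "side" or "top" or "wrist"; returns a dict with "pixels" (420x560x3 uint8, red, green, blue), "fx", "fy", "cx", "cy" (pixels), "world_to_cam" (4x4, takes a point from world to camera coordinates); the wrist camera has in their place "mount" (4x4, takes a point from camera to tool coordinates, whose origin is the TCP and whose axes are the flange's). Camera axes: x right, y up, looking along -z (the intrinsics and any distortion apply to the point x, -y, -z); pixel columns grow to the right and rows downward; lengths in mm; the calibration is good to about 2 mm. A picture is of the moment at which its call begins: read the wrist's pose just before it. There is no depth.
- arm.job_done(): hands the job in; it is judged then, once.
The state is a dict: "time": time; "q": joint angles; "qvel": joint speeds; "joint_torque": joint torques, N m; "position": TCP position; "orientation": TCP orientation; "ft_force": force on the tool from outside, world axes, zero at the start; "moment": the same for the moment, N m; "gripper_width": finger opening in mm; "grip_force": force on a finger pad.
Only numpy, scipy, OpenCV 4.12 (cv2) and the standard library are available. Lean on these libraries where they do the work, as an engineer would, in place of code of your own. Each camera call takes 0.05 s, during which the arm holds its last target. There are 200 camera calls.

### The job

Lay the finned aluminium enclosure flat, fins up and lengthwise between the two jaws of the yellow bench clamp, then take the crank by its red loose sleeve and, keeping hold of the sleeve, crank clockwise until the enclosure is gripped firmly between both jaws, but not so hard that it is crushed. Let go of the crank and leave the other things on the bench where they are.

Things in the scene. Friction and masses are not known exactly. Their poses are not given: they have to be found in the camera images.
- vise: Bench clamp fixed to the bench: yellow base plate 140 x 410 x 20 mm (x, y, z), grey gear housing with the crank at its +y end. Origin on the underside of the base; z is up, y runs along the base from the rear jaw to the housing. The part lies on the top of the base, 20 mm above the origin.
- shaft (a point): Point where the crank shaft leaves the sloping top of the grey housing, at (0, 150, 118) mm in the clamp's frame. This point's axes are the clamp's. The shaft leans 30 degrees from vertical towards the clamp's -x: its direction, up out of the housing, is (-0.5, 0, 0.866) in the clamp's frame. The crank arm turns within 20 mm above this point.
- fence: Fixed yellow rear jaw at the -y end of the clamp, 90 mm wide (along x), 45 mm high, two bolts on top, with a black rubber facing that yields 1 mm at 80 N. Origin at (0, -165, 20) mm in the clamp's frame: middle of the face's lower edge if it had no packing; steel packing behind the rubber brings its face 0 to 16 mm nearer to the sliding jaw (+y), different each time and not measured.
- jaw: Sliding yellow jaw, 90 mm wide, 30 mm thick, 45 mm high. Origin: middle of the lower edge of its black rubber clamping face, which looks to the clamp's -y; it is at (0, 25 - 8 x crank angle in rad, 20) mm in the clamp's frame, so the gap between the jaws, 174 to 190 mm at angle 0 (packing), closes 8 mm per rad.
- crank (a joint): Crank angle, rad; grows clockwise seen from above (closing). Starts between 0 and 1.5, limit 11.5. At 0 the arm points along (0.866, 0, 0.5) in the clamp's frame. Stays where it is left. Turning takes about 4 N at the sleeve; with both jaws on the part the force rises steeply: at 9 to 13 N along the turning direction it is firmly clamped, above 20 N crushed. Let go, friction keeps it clamped.
- sleeve: Red grip sleeve with black ribs, 25 mm diameter, 75 mm long, spinning freely on the crank's pin 60 mm from the shaft axis. Its axis (its z) is parallel to the shaft, so it leans 30 degrees. Origin at its centre, 58 mm above the shaft point along the shaft; the crank arm is 40 mm below the centre along the axis. The hand can keep one orientation while the crank turns beneath.
- enclosure: Loose aluminium project enclosure with black ends and dark fins on top, 120 x 56 x 40 mm (x, y, z), about 0.32 kg. Origin at its centre (20 mm above its underside); x along its length. It starts lying on the blue mat, fins up. Clamped, its length runs along the clamp's y, with one black end on each jaw.
- spool: Loose solder spool, yellow flanges, 60 mm diameter, 60 mm high, standing; origin under its centre. To be left alone.
- driver: Loose screwdriver, 170 mm long, lying. To be left alone.
- flux: Loose jar, 44 mm diameter, 50 mm high; origin under its centre. To be left alone.
- meter: Loose yellow multimeter, 150 x 75 x 40 mm, lying. To be left alone.
- pump: Loose black desoldering pump with yellow plunger, 200 mm long, 24 mm thick, lying. To be left alone.
- servo: Loose black and blue motor block, 70 x 45 x 53 mm. To be left alone.
Not all that is in view belongs to the job. What is meant by the enclosure is not orange, and is the larger of those in its own colour.

How it is judged (in metres and radians):
On the way, in this order (a step that is already met when the one before it is completed fails the run):
1. the enclosure lies flat and lengthwise on the clamp's base between the open jaws, let go (x of enclosure in the frame of vise between -0.035 and 0.035 m and z of enclosure in the frame of vise between 0.034 and 0.046 m and angle between enclosure's own z axis and vertical below 0.08 rad and y of enclosure in the frame of fence between 0.055 and 0.13 m and angle between the x axis of enclosure and the y axis of vise, either way round below 0.2 rad and contact force between the fingers and enclosure below 0.2 N and linear speed of enclosure below 0.02 m/s and contact force between jaw and enclosure below 3 N), for 0.2 s.
2. the sleeve is gripped, before the cranking (contact force between the fingers and sleeve above 15 N and value of joint crank below 3.5 rad), for 0.2 s.
3. the crank is more than half-way, the sleeve still gripped (contact force between the fingers and sleeve above 15 N and value of joint crank above 4.5 rad), for 0.1 s.
4. both jaws bear firmly on the enclosure, the sleeve still gripped (contact force between the fingers and sleeve above 15 N and contact force between each of jaw, fence and enclosure above 18 N), for 0.1 s.
At the end, for the whole second after the job is handed in: The enclosure lies flat on the clamp's base, fins up (within 4.5 degrees), within 35 mm of the clamp's middle line and squared to it within 4.5 degrees, held by both jaws with more than 15 N each, at rest; the crank stands still and has been let go (x of enclosure in the frame of vise between -0.035 and 0.035 m and z of enclosure in the frame of vise between 0.034 and 0.046 m and angle between enclosure's own z axis and vertical below 0.08 rad and angle between the x axis of enclosure and the y axis of vise, either way round below 0.08 rad and y of enclosure in the frame of fence between 0.055 and 0.081 m and contact force between each of jaw, fence and enclosure above 15 N and linear speed of enclosure below 0.01 m/s and velocity of joint crank between -0.1 and 0.1 rad/s and contact force between the fingers and sleeve below 0.2 N); the robot touches nothing.
It fails at once if the enclosure is crushed: more than 125 N from the sliding jaw (contact force between jaw and enclosure above 125 N).
It fails at once if the crank is turned in the closing direction (faster than 0.5 rad/s) without the fingers on the sleeve (velocity of joint crank above 0.5 rad/s and contact force between the fingers and sleeve below 0.2 N).
It fails at once if the spool, screwdriver, jar, multimeter, desoldering pump or motor block is moved by more than 30 mm (distance of any of spool, driver, flux, meter, pump, servo from where it was at the start of the episode above 0.03 m).
It also fails if it takes over 61 s, if anything falls off the work surface, if the arm or the gripper's body presses on something with over 40 N, if the wrist force passes 120 N, or if a joint passes its speed limit or range.

## Working session

There is one attempt and no reset: what is moved stays moved. The work goes in short steps, Python scripts to look and compute and a tool call to move; the robot and the scene stay as the last step left them, time stands still between calls to the robot, and variables do not carry over. Pictures are saved under pics/ and viewed, at most 10 in all, crops included, and the job is handed in when it is done.

Besides the shell and the picture viewer there is one more tool, called after ">>>" by a JSON object that holds its "op" and its "data". send_rows: Moves the arm, as the interface text tells. Its arguments: {"type":"object","properties":{"deltas":{"type":"array"},"newtons":{"type":"number"}},"required":["deltas"]}

```bash
ls; mkdir -p pics
python3 - <<'E'
from bench import arm
import cv2,json,numpy as np
s=arm.observe();print(s)
for n in("top","side"):
    i=arm.get_image(n);cv2.imwrite(f"pics/{n}0.png",i["pixels"][:,:,::-1])
    print({k:(np.round(v,4).tolist() if k!="pixels" else 0) for k,v in i.items()})
E
```

```text
pics
{'time': 0.0, 'q': array([-1.34302930e+00,  3.14251161e-01, -4.80599750e-02,  1.21022512e+00,
        2.81195014e-05,  1.57082190e+00]), 'qvel': array([ 0.00077312,  0.00049794, -0.00110176,  0.00199648, -0.00101163,
       -0.00128785]), 'joint_torque': array([ 2.23543066e-04, -5.39584458e+01,  3.39752448e+01,  1.93763408e-02,
        2.95168693e-04, -1.16374558e-06]), 'position': array([ 135.35930527, -583.9347026 ,  230.42789054]), 'orientation': array([-8.65925708e-04,  9.93523357e-01,  1.13624746e-01, -8.49029903e-05]), 'ft_force': array([-0.39714767, -0.31733297,  0.18142205]), 'moment': array([ 0.00927166, -0.00555719,  0.02605254]), 'grip_force': 0.0, 'gripper_width': 85.58888922186446}
{'pixels': 0, 'fx': 448.6702, 'fy': 448.6702, 'cx': 277.7614, 'cy': 209.2314, 'world_to_cam': [[0.0029, -0.9995, -0.0304, -2.8196], [0.9871, -0.002, 0.1601, -542.9767], [-0.1601, -0.0305, 0.9866, -1252.0595], [0.0, 0.0, 0.0, 1.0]]}
{'pixels': 0, 'fx': 398.7949, 'fy': 398.7949, 'cx': 271.5475, 'cy': 207.3189, 'world_to_cam': [[-0.8498, -0.527, -0.0117, 427.4834], [0.3666, -0.6068, 0.7053, -305.8547], [-0.3788, 0.5951, 0.7088, -884.4201], [0.0, 0.0, 0.0, 1.0]]}
```

View pics/top0.png

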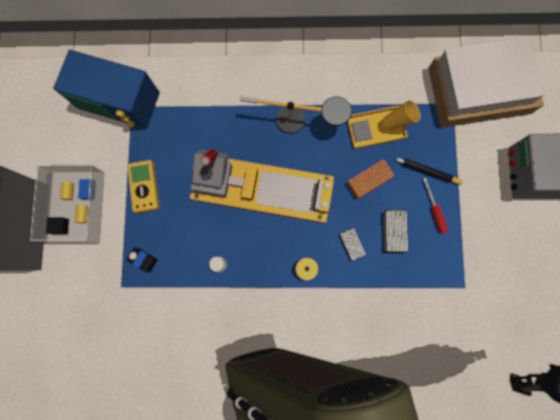

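View pics/side0.png

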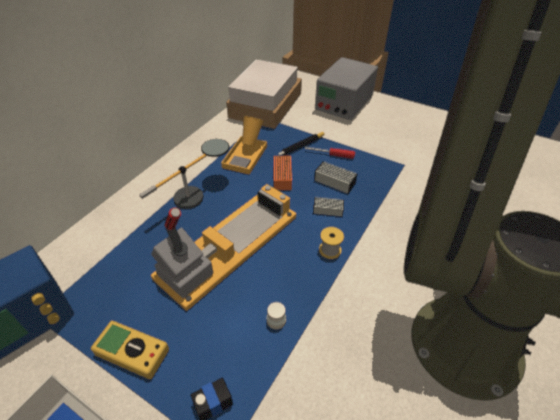

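The top view shows the enclosure (larger grey) at (397,231), the vise from (192,190) to (333,200), and the sleeve near (208,157). A lamp stands near (290,118), with its disc at (336,110). The side view shows the same layout. I'll crop in for exact positions.

Run:
```python
import cv2
a=cv2.imread("pics/top0.png")[135:265,180:440];cv2.imwrite("pics/topc.png",cv2.resize(a,None,fx=3,fy=3,interpolation=cv2.INTER_CUBIC))
a=cv2.imread("pics/side0.png")[155:305,145:365];cv2.imwrite("pics/sidec.png",cv2.resize(a,None,fx=3.5,fy=3.5,interpolation=cv2.INTER_CUBIC))
```

```text
(no output)
```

View pics/topc.png

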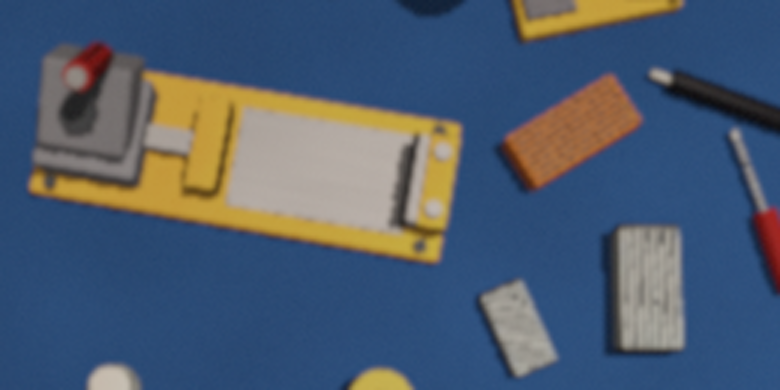

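View pics/sidec.png

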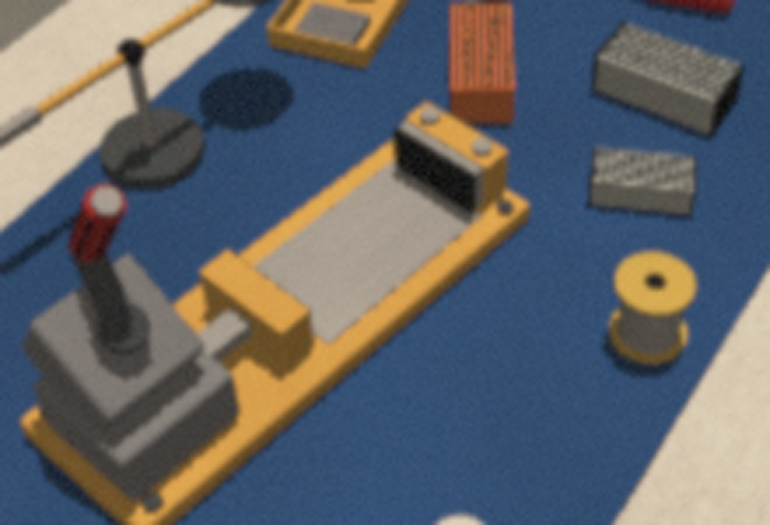

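Top crop (3x, offset 180,135):
- Base corners are at (461,123), (440,262) and (30,193).
- The sleeve top is at (77,76).
- The jaw's top face edge runs from (232,97) to (216,195).
- The enclosure's top corners are at (617,228), (682,228), (684,350) and (612,348).

Side crop (3.5x, offset 145,155):
- The base corner is at (529,207) and the left corner at (22,422).
- The sleeve top is at (105,203).
- The enclosure is at about (665,75).

```bash
cat > h.py <<'E'
import numpy as np
from scipy.spatial.transform import Rotation as R
from scipy.optimize import least_squares
def proj(img,P):
    W=np.array(img["world_to_cam"]);p=np.atleast_2d(P)@W[:3,:3].T+W[:3,3]
    return np.c_[img["cx"]+img["fx"]*p[:,0]/-p[:,2], img["cy"]+img["fy"]*-p[:,1]/-p[:,2]]
def pose(v,P): # v=x,y,yaw
    c,s=np.cos(v[2]),np.sin(v[2]); P=np.atleast_2d(P)
    return P@np.array([[c,-s,0],[s,c,0],[0,0,1]]).T+[v[0],v[1],0]
def sleeve(th,h=58): # clamp frame; clockwise seen from above
    n=np.array([-.5,0,.866]);e=np.array([.866,0,.5]);t=-np.cross(n,e)
    return np.array([0,150,118])+h*n+60*(np.cos(th)*e+np.sin(th)*t)
E
python3 - <<'E'
from h import *
from bench import arm
T=arm.get_image("top");S=arm.get_image("side")
tc=lambda a:np.array(a)/3+[180,135]; sc=lambda a:np.array(a)/3.5+[145,155]
tp=tc([[461,123],[440,262],[30,193]]);tP=[[70,-205,20],[-70,-205,20],[-70,205,20]]
sp=sc([[529,207],[22,422]]);sP=[[-70,-205,20],[70,205,20]]
f=lambda v:np.r_[(proj(T,pose(v,tP))-tp).ravel(),(proj(S,pose(v,sP))-sp).ravel()]
r=least_squares(f,[600,60,-.16],x_scale=[100,100,.1]);v=r.x;print("vise",v,r.fun.round(1))
ts=tc([[77,76]]);ss=sc([[105,203]])
g=lambda t:np.r_[(proj(T,pose(v,sleeve(t[0],95.5)))-ts).ravel(),(proj(S,pose(v,sleeve(t[0],95.5)))-ss).ravel()]
for t0 in(0,1.):
    r=least_squares(g,[t0]);print("crank",r.x,r.fun.round(1))
print("sleeve",pose(v,sleeve(r.x[0])))
h=lambda j:(proj(T,pose(v,[[45,j[0],65],[-45,j[0],65]]))-tc([[232,97],[216,195]])).ravel()
r2=least_squares(h,[20]);print("jaw y",r2.x,(25-r2.x)/8,r2.fun)
ee=tc([[617,228],[682,228],[684,350],[612,348]])
k=lambda u:(proj(T,pose(u,[[60,28,40],[60,-28,40],[-60,-28,40],[-60,28,40]]))-ee).ravel()
r3=least_squares(k,[500,-300,0],x_scale=[100,100,.1]);print("encl",r3.x,r3.fun.round(1))
print("encl side px",(proj(S,[r3.x[0],r3.x[1],40])-[145,155])*3.5)
for p in(0,8,16):print("fence top edge crop px",p,(proj(T,pose(v,[[45,-165+p,65],[-45,-165+p,65]]))-[180,135]).round(1).ravel()*3)
E
```

```text
vise [ 6.11230673e+02  4.51751167e+01 -1.69742493e-01] [ 0.4  0.2  0.1  0.1 -0.   0.1  0.5 -0.7 -1.   0.5]
crank [0.31041802] [-0.2  1.2  0.4  2.3]
crank [0.31041793] [-0.2  1.2  0.4  2.3]
sleeve [[653.65641062 171.49706907 196.79417983]]
jaw y [18.32276527] [0.83465434] [ 0.1553795   1.19089556 -0.13891105 -1.24020332]
encl [ 4.79999131e+02 -3.40579053e+02 -4.61798166e-02] [ 0.9 -1.2 -1.1 -0.3 -1.9  0.9  2.1  0.6]
encl side px [[666.37020723  65.00993584]]
fence top edge crop px 0 [421.2 131.1 406.2 222.9]
fence top edge crop px 8 [412.8 129.9 397.8 221.7]
fence top edge crop px 16 [404.4 128.4 389.4 220.2]
```

```bash
cat >> h.py <<'E'
def down(az): # tool x along azimuth az, z down
    c,s=np.cos(az),np.sin(az);return np.array([[c,s,0],[s,-c,0],[0,0,-1.]])
def cur():
    from bench import arm
    s=arm.observe();q=s["orientation"];return s,s["position"],R.from_quat([q[1],q[2],q[3],q[0]])
def plan(p,Rt,M,n,g):
    "rows from pose p,Rt to M=(pos,matrix) in n equal steps, rounded"
    P,Rm=np.array(M[0]),R.from_matrix(M[1]);rv=(Rt.inv()*Rm).as_rotvec();st=np.round(rv/n,3);d=(P-p)/n
    for i in range(n):
        print(g,np.round(Rt.inv().apply(d),1).tolist(),st.tolist());Rt=Rt*R.from_rotvec(st)
E
python3 - <<'E'
from h import *
s,p,r=cur();print(s["time"]);plan(p,r,([480,-341,160],down(-.046)),8,85)
E
```

```text
0.2
85 [48.8, -19.9, 8.9] [-0.0, 0.0, 0.034]
85 [48.1, -21.5, 8.9] [-0.0, 0.0, 0.034]
85 [47.4, -23.1, 8.9] [-0.0, 0.0, 0.034]
85 [46.5, -24.7, 8.9] [-0.0, 0.0, 0.034]
85 [45.7, -26.3, 8.9] [-0.0, 0.0, 0.034]
85 [44.8, -27.8, 8.9] [-0.0, 0.0, 0.034]
85 [43.8, -29.4, 8.9] [-0.0, 0.0, 0.034]
85 [42.8, -30.8, 8.9] [-0.0, 0.0, 0.034]
```

>>> {"op": "send_rows", "data": {"deltas": [{"grip":85,"travel":[40,-16,4],"rotation":[0,0,0.034]},{"grip":85,"travel":[40,-17,4],"rotation":[0,0,0.034]},{"grip":85,"travel":[40,-19,4],"rotation":[0,0,0.034]},{"grip":85,"travel":[39,-20,4],"rotation":[0,0,0.034]},{"grip":85,"travel":[38,-22,4],"rotation":[0,0,0.034]},{"grip":85,"travel":[38,-23,4],"rotation":[0,0,0.034]},{"grip":85,"travel":[37,-24,4],"rotation":[0,0,0.034]},{"grip":85,"travel":[36,-25,4],"rotation":[0,0,0.034]}]}}

```text
time: 1.0
position: [425.8, -384.3, 199.1]
orientation: [0.0, 1.0, -0.023, 0.0]
ft_force: [0.7, -1.0, 0.2]
gripper_width: 85.1
grip_force: 0.0
```

Run:
```python
from h import *
from bench import arm
import cv2
s,p,r=cur();print(s["time"],p,r.as_matrix().round(3).tolist());plan(p,r,([480,-341,160],down(-.046)),3,85)
i=arm.get_image("wrist");cv2.imwrite("pics/w1.png",i["pixels"][:,:,::-1]);print({k:np.round(v,4).tolist() for k,v in i.items() if k!="pixels"})
```

```text
1.0 [ 425.8487761  -384.2954287   199.12100054] [[0.999, -0.046, 0.0], [-0.046, -0.999, -0.0], [0.0, 0.0, -1.0]]
85 [17.4, -15.2, 13.0] [0.0, -0.0, 0.0]
85 [17.4, -15.2, 13.0] [0.0, -0.0, 0.0]
85 [17.4, -15.2, 13.0] [0.0, -0.0, 0.0]
{'fx': 302.251, 'fy': 302.251, 'cx': 282.7244, 'cy': 210.1656, 'mount': [[0.0014, 0.9552, 0.2959, 74.4819], [1.0, -0.001, -0.0015, -0.7713], [-0.0012, 0.2959, -0.9552, -142.1809], [0.0, 0.0, 0.0, 1.0]]}
```

View pics/w1.png

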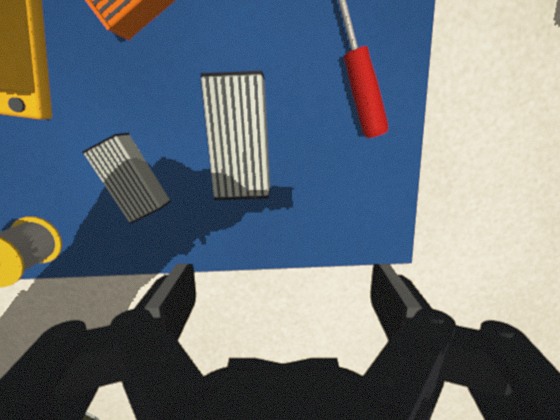

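The wrist view shows the enclosure's top corners at (202,74), (263,73), (269,197) and (214,198). The base's (-x,-y) corner is at the left edge, near (50,118).

```bash
cat >> h.py <<'E'
def wcam(img,p,r):
    T=np.eye(4);T[:3,:3]=r.as_matrix();T[:3,3]=p
    d=dict(img);d["world_to_cam"]=np.linalg.inv(T@np.array(img["mount"]));return d
E
python3 - <<'E'
from h import *
from bench import arm
s,p,r=cur();i=wcam(arm.get_image("wrist"),p,r)
px=np.array([[202,74],[263,73],[269,197],[214,198]])
k=lambda u:(proj(i,pose(u,[[60,28,40],[60,-28,40],[-60,-28,40],[-60,28,40]]))-px).ravel()
r3=least_squares(k,[480,-340,0],x_scale=[100,100,.1]);print("encl",r3.x,r3.fun.round(1))
u=r3.x
print("vise corner",proj(i,pose([611.23,45.18,-.1697],[-70,-205,20])))
plan(p,r,([u[0],u[1],90],down(u[2])),4,85)
E
```

```text
encl [ 4.86312454e+02 -3.37549825e+02 -1.36732321e-02] [ 0.  -0.9  0.2 -1.7 -0.5  1.5  0.2  1.8]
vise corner [[ 50.77486145 124.57675773]]
85 [13.3, -11.2, 27.2] [-0.001, -0.001, -0.007]
85 [13.4, -11.1, 27.2] [-0.001, -0.001, -0.007]
85 [13.5, -11.1, 27.1] [-0.001, -0.001, -0.007]
85 [13.6, -11.0, 27.1] [-0.001, -0.001, -0.007]
```

>>> {"op": "send_rows", "data": {"deltas": [{"grip":85,"travel":[13.4,-11.2,27],"rotation":[0,0,-0.008]},{"grip":85,"travel":[13.4,-11.1,27],"rotation":[0,0,-0.008]},{"grip":85,"travel":[13.5,-11.1,27],"rotation":[0,0,-0.008]},{"grip":85,"travel":[13.6,-11,27],"rotation":[0,0,-0.008]},{"grip":85,"travel":[0,0,25],"rotation":[0,0,0]},{"grip":85,"travel":[0,0,25],"rotation":[0,0,0]},{"grip":85,"travel":[0,0,20],"rotation":[0,0,0]},{"grip":85,"travel":[0,0,15],"rotation":[0,0,0]}]}}

```text
time: 1.9
position: [478.6, -342.9, 4.7]
orientation: [-0.0, 1.0, -0.006, -0.001]
ft_force: [0.4, 0.6, 0.5]
gripper_width: 84.7
grip_force: 0.0
```

>>> {"op": "send_rows", "data": {"deltas": [{"grip":40,"travel":[0,0,0],"rotation":[0,0,0]},{"grip":40,"travel":[0,0,0],"rotation":[0,0,0]},{"grip":40,"travel":[0,0,0],"rotation":[0,0,0]},{"grip":40,"travel":[0,0,0],"rotation":[0,0,0]},{"grip":40,"travel":[0,0,0],"rotation":[0,0,0]},{"grip":40,"travel":[0,0,0],"rotation":[0,0,0]}], "newtons": 50}}

```text
time: 2.5
position: [480.1, -343.3, 6.9]
orientation: [0.0, 1.0, -0.006, 0.0]
ft_force: [-1.1, -0.7, 1.7]
gripper_width: 55.3
grip_force: 55.6
```

Grasped and centred. Next I lift and carry it to the vise.

>>> {"op": "send_rows", "data": {"deltas": [{"grip":40,"travel":[0,0,-20],"rotation":[0,0,0]},{"grip":40,"travel":[0,0,-35],"rotation":[0,0,0]},{"grip":40,"travel":[0,0,-40],"rotation":[0,0,0]},{"grip":40,"travel":[0,0,-25],"rotation":[0,0,0]},{"grip":40,"travel":[0,0,0],"rotation":[0,0,0]}]}}

```text
time: 3.0
position: [482.4, -344.7, 130.6]
orientation: [0.002, 1.0, -0.006, 0.003]
ft_force: [1.5, -0.5, -2.6]
gripper_width: 55.3
grip_force: 55.3
```

Run:
```python
from h import *
s,p,r=cur();print(s["time"],p,s["gripper_width"]);v=[611.23,45.18,-.1697]
t=pose(v,[0,-80,125])[0];print(t);plan(p,r,(t,down(np.pi/2+v[2])),12,40)
```

```text
3.0 [ 482.38384772 -344.67586311  130.55031718] 55.29480694066165
[597.71906672 -33.67083818 125.        ]
40 [9.3, -26.0, 0.4] [0.001, -0.0, -0.118]
40 [12.3, -24.8, 0.4] [0.001, -0.0, -0.118]
40 [15.1, -23.1, 0.5] [0.001, -0.0, -0.118]
40 [17.7, -21.2, 0.5] [0.001, -0.0, -0.118]
40 [20.1, -19.0, 0.5] [0.001, -0.0, -0.118]
40 [22.2, -16.5, 0.5] [0.001, -0.0, -0.118]
40 [24.0, -13.7, 0.5] [0.001, -0.0, -0.118]
40 [25.4, -10.8, 0.5] [0.001, -0.0, -0.118]
40 [26.5, -7.7, 0.6] [0.001, -0.0, -0.118]
40 [27.3, -4.6, 0.6] [0.001, -0.0, -0.118]
40 [27.6, -1.3, 0.6] [0.001, -0.0, -0.118]
40 [27.6, 1.9, 0.6] [0.001, -0.0, -0.118]
```

>>> {"op": "send_rows", "data": {"deltas": [{"grip":40,"travel":[9.3,-26,0],"rotation":[0,0,-0.118]},{"grip":40,"travel":[12.3,-24.8,0],"rotation":[0,0,-0.118]},{"grip":40,"travel":[15.1,-23.1,0],"rotation":[0,0,-0.118]},{"grip":40,"travel":[17.7,-21.2,0],"rotation":[0,0,-0.118]},{"grip":40,"travel":[20.1,-19,0],"rotation":[0,0,-0.118]},{"grip":40,"travel":[22.2,-16.5,0],"rotation":[0,0,-0.118]},{"grip":40,"travel":[24,-13.7,0],"rotation":[0,0,-0.118]},{"grip":40,"travel":[25.4,-10.8,0],"rotation":[0,0,-0.118]}]}}

```text
time: 3.8
position: [555.8, -134.2, 124.4]
orientation: [-0.001, 0.892, 0.451, -0.001]
ft_force: [0.5, 0.1, -2.7]
gripper_width: 55.4
grip_force: 55.1
```

>>> {"op": "send_rows", "data": {"deltas": [{"grip":40,"travel":[26.5,-7.7,0],"rotation":[0,0,-0.118]},{"grip":40,"travel":[27.3,-4.6,0],"rotation":[0,0,-0.118]},{"grip":40,"travel":[27.6,-1.3,0],"rotation":[0,0,-0.118]},{"grip":40,"travel":[27.6,1.9,0],"rotation":[0,0,-0.118]},{"grip":40,"travel":[0,0,0],"rotation":[0,0,0]},{"grip":40,"travel":[0,0,0],"rotation":[0,0,0]},{"grip":40,"travel":[0,0,0],"rotation":[0,0,0]}]}}

```text
time: 4.5
position: [594.1, -32.5, 125.2]
orientation: [-0.0, 0.764, 0.645, -0.001]
ft_force: [-0.3, -0.2, -4.0]
gripper_width: 55.5
grip_force: 55.1
```

Run:
```python
from h import *
from bench import arm
import cv2,pickle
s,p,r=cur();i=arm.get_image("wrist");cv2.imwrite("pics/w2.png",i["pixels"][:,:,::-1]);pickle.dump((i,p,r.as_matrix()),open("w2.pkl","wb"))
print(s["time"],p,r.as_matrix().round(3).tolist(),s["q"])
v=[611.23,45.18,-.1697];t=pose(v,[0,-80,80])[0];print(t);plan(p,r,(t,down(np.pi/2+v[2])),2,40)
d=wcam(i,p,r)
for n,P in dict(base1=[-70,-205,20],base2=[70,-205,20],jaw=[-45,20,65],jaw2=[45,20,65],fence1=[-45,-165,65],fence2=[45,-165,65],hous=sleeve(.5,95.5)).items():print(n,proj(d,pose(v,P)).round(0))
```

```text
4.5 [594.13584853 -32.49993515 125.21372396] [[0.167, 0.986, -0.002], [0.986, -0.167, -0.0], [-0.001, -0.002, -1.0]] [-5.44160072e-02  3.66832567e-01 -2.21097061e-01  9.84747711e-01
 -4.14874206e-04  1.68465830e+00]
[597.71906672 -33.67083818  80.        ]
40 [-0.3, 1.9, 22.6] [-0.001, 0.0, 0.001]
40 [-0.3, 1.9, 22.6] [-0.001, 0.0, 0.001]
base1 [[216. 331.]]
base2 [[359. 332.]]
jaw [[218.  76.]]
jaw2 [[364.  77.]]
fence1 [[232. 328.]]
fence2 [[345. 328.]]
hous [[   901. -26785.]]
```

View pics/w2.png

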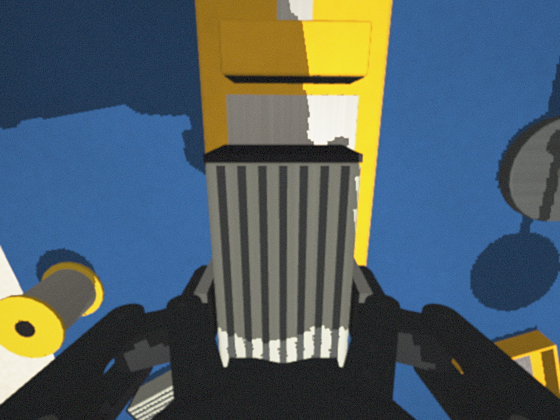

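The wrist view shows the jaw's face edge from (221,76) to (370,76), so the clamp sits about 2 mm further along its +x than I fitted, and the crank is at about 0.6 rad. The enclosure is square to the clamp.

>>> {"op": "send_rows", "data": {"deltas": [{"grip":40,"travel":[0,2.8,25],"rotation":[0,0,0]},{"grip":40,"travel":[0,2.7,30],"rotation":[0,0,0]},{"grip":40,"travel":[0,0,22],"rotation":[0,0,0]},{"grip":40,"travel":[0,0,12],"rotation":[0,0,0]},{"grip":40,"travel":[0,0,6],"rotation":[0,0,0]},{"grip":40,"travel":[0,0,2],"rotation":[0,0,0]},{"grip":40,"travel":[0,0,0],"rotation":[0,0,0]},{"grip":40,"travel":[0,0,0],"rotation":[0,0,0]}]}}

```text
time: 5.35
position: [601.5, -33.0, 30.5]
orientation: [0.001, 0.764, 0.646, 0.001]
ft_force: [0.4, -0.8, -2.7]
gripper_width: 55.0
grip_force: 55.1
```

>>> {"op": "send_rows", "data": {"deltas": [{"grip":40,"travel":[0,0,1.5],"rotation":[0,0,0]},{"grip":40,"travel":[0,0,1.5],"rotation":[0,0,0]},{"grip":40,"travel":[0,0,0.5],"rotation":[0,0,0]},{"grip":40,"travel":[0,0,0],"rotation":[0,0,0]},{"grip":40,"travel":[0,0,0],"rotation":[0,0,0]}]}}

```text
time: 5.85
position: [601.1, -32.8, 26.9]
orientation: [0.0, 0.764, 0.646, 0.0]
ft_force: [-1.8, 0.5, 5.1]
gripper_width: 55.6
grip_force: 55.9
```

Contact with the base (about +8 N). I'll release and go up.

>>> {"op": "send_rows", "data": {"deltas": [{"grip":85,"travel":[0,0,0],"rotation":[0,0,0]},{"grip":85,"travel":[0,0,0],"rotation":[0,0,0]},{"grip":85,"travel":[0,0,0],"rotation":[0,0,0]},{"grip":85,"travel":[0,0,0],"rotation":[0,0,0]},{"grip":85,"travel":[0,0,-10],"rotation":[0,0,0]},{"grip":85,"travel":[0,0,-40],"rotation":[0,0,0]},{"grip":85,"travel":[0,0,-45],"rotation":[0,0,0]},{"grip":85,"travel":[0,0,-45],"rotation":[0,0,0]}]}}

```text
time: 6.65
position: [600.1, -32.9, 167.8]
orientation: [-0.0, 0.764, 0.646, -0.0]
ft_force: [0.7, 0.4, 0.3]
gripper_width: 84.9
grip_force: 0.0
```

>>> {"op": "send_rows", "data": {"deltas": [{"grip":85,"travel":[0,0,-50],"rotation":[0,0,0]},{"grip":85,"travel":[0,0,-50],"rotation":[0,0,0]},{"grip":85,"travel":[0,0,-40],"rotation":[0,0,0]},{"grip":85,"travel":[0,0,0],"rotation":[0,0,0]},{"grip":85,"travel":[0,0,0],"rotation":[0,0,0]},{"grip":85,"travel":[0,0,0],"rotation":[0,0,0]}]}}

```text
time: 7.25
position: [599.8, -32.8, 304.8]
orientation: [-0.001, 0.764, 0.646, -0.001]
ft_force: [0.0, -0.0, -0.4]
gripper_width: 85.1
grip_force: 0.0
```

Run:
```python
from h import *
from bench import arm
import cv2,pickle
s,p,r=cur();i=arm.get_image("wrist");cv2.imwrite("pics/w3.png",i["pixels"][:,:,::-1]);pickle.dump((i,p,r.as_matrix()),open("w3.pkl","wb"))
print(s["time"],p,s["q"])
```

```text
7.25 [599.84456975 -32.81842923 304.76045959] [-5.46757965e-02  3.00864204e-01  1.01207903e-01  1.37291080e+00
  3.40110178e-05  1.68310143e+00]
```

View pics/w3.png

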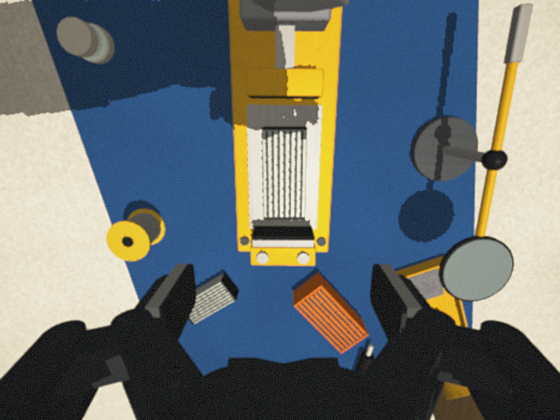

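The enclosure lies square on the base, from (264,128) to (307,220), with the jaw edge at (247..323,97) and base corners at (237,251) and (331,251). Now I refine the clamp pose and plan the tilted approach to the sleeve.

```bash
cat >> h.py <<'E'
def grasp(v,th,h): # TCP pose h along the shaft at crank angle th
    c,s=np.cos(v[2]),np.sin(v[2]);V=np.array([[c,-s,0],[s,c,0],[0,0,1]])
    return pose(v,sleeve(th,h))[0],V@np.array([[0,.866,.5],[1,0,0],[0,.5,-.866]])
E
python3 - <<'E'
from h import *
import pickle
i,p,r=pickle.load(open("w3.pkl","rb"));r=R.from_matrix(r);d=wcam(i,p,r)
px=np.array([[237,251],[331,251],[247,97],[323,97],[264,128],[307,220],[307,128],[264,220]])
def f(u):
    e=pose(u[4:7],[[60,28,40],[-60,-28,40],[60,-28,40],[-60,28,40]])
    return (proj(d,np.r_[pose(u,[[-70,-205,20],[70,-205,20],[-45,u[3],65],[45,u[3],65]]),e])-px).ravel()
o=least_squares(f,[611,45,-.17,20,600,-33,1.4],x_scale=[100,100,.1,10,100,100,.1]);u=o.x;print(u.round(3),o.fun.round(1))
c,s=np.cos(u[2]),np.sin(u[2]);dd=u[4:6]-u[:2];print("encl in vise",c*dd[0]+s*dd[1],-s*dd[0]+c*dd[1],u[6]-u[2]-np.pi/2)
v=[612.5,45,-.1697]
M=grasp(v,.6,130);print(M[0]);plan(p,r,M,8,85)
E
```

```text
[ 6.14583e+02  4.83110e+01 -1.68000e-01  1.53850e+01  6.01928e+02
 -3.44160e+01  1.40700e+00] [ 1.7 -0.2 -1.6  0.1 -0.  -0.1 -0.1  0.1  0.   2.2 -1.8 -2.6  0.   2.1
  1.8 -2.5]
encl in vise 1.3861486645960568 -83.67748174432528 0.00502401687169618
[610.3137346  163.18991505 255.34006845]
85 [24.4, -2.8, 6.2] [-0.066, -0.0, 0.0]
85 [24.4, -3.2, 6.0] [-0.066, -0.0, 0.0]
85 [24.4, -3.6, 5.8] [-0.066, -0.0, 0.0]
85 [24.4, -3.9, 5.5] [-0.066, -0.0, 0.0]
85 [24.4, -4.3, 5.2] [-0.066, -0.0, 0.0]
85 [24.4, -4.6, 4.9] [-0.066, -0.0, 0.0]
85 [24.4, -4.9, 4.6] [-0.066, -0.0, 0.0]
85 [24.4, -5.2, 4.3] [-0.066, -0.0, 0.0]
```

>>> {"op": "send_rows", "data": {"deltas": [{"grip":85,"travel":[24.4,-2.8,6],"rotation":[-0.066,0,0]},{"grip":85,"travel":[24.4,-3.2,6],"rotation":[-0.066,0,0]},{"grip":85,"travel":[24.4,-3.6,5.8],"rotation":[-0.066,0,0]},{"grip":85,"travel":[24.4,-3.9,5.5],"rotation":[-0.066,0,0]},{"grip":85,"travel":[24.4,-4.3,5.2],"rotation":[-0.066,0,0]},{"grip":85,"travel":[24.4,-4.6,4.9],"rotation":[-0.066,0,0]},{"grip":85,"travel":[24.4,-4.9,4.6],"rotation":[-0.066,0,0]},{"grip":85,"travel":[24.4,-5.2,4.3],"rotation":[-0.066,0,0]}]}}

```text
time: 8.1
position: [609.9, 163.8, 254.8]
orientation: [0.2, 0.737, 0.623, 0.168]
ft_force: [1.2, -1.1, 0.0]
gripper_width: 84.9
grip_force: 0.0
```

>>> {"op": "send_rows", "data": {"deltas": [{"grip":85,"travel":[0,0,0],"rotation":[0,0,0]},{"grip":85,"travel":[0,0,0],"rotation":[0,0,0]},{"grip":85,"travel":[0,0,0],"rotation":[0,0,0]}]}}

```text
time: 8.4
position: [611.2, 162.6, 256.4]
orientation: [0.199, 0.737, 0.623, 0.168]
ft_force: [-0.1, 0.2, 1.0]
gripper_width: 84.9
grip_force: 0.0
```

Run:
```python
from h import *
from bench import arm
import cv2,pickle
s,p,r=cur();i=arm.get_image("wrist");cv2.imwrite("pics/w4.png",i["pixels"][:,:,::-1]);pickle.dump((i,p,r.as_matrix()),open("w4.pkl","wb"))
print(s["time"],p,s["q"],r.as_matrix().round(3).tolist());d=wcam(i,p,r)
v=[613,46.5,-.1697];print(grasp(v,.6,130)[1].round(3).tolist())
for t in(0,.3,.6,.9,1.2):print(t,proj(d,pose(v,sleeve(t,95.5))).round(0),proj(d,pose(v,sleeve(t,20.5))).round(0))
```

```text
8.4 [611.19728604 162.64071652 256.39925777] [ 0.40297744  0.00757875 -0.48896148  0.61912907 -0.27568731  2.07708136] [[0.167, 0.852, 0.496], [0.986, -0.144, -0.085], [-0.001, 0.503, -0.864]]
[[0.169, 0.854, 0.493], [0.986, -0.146, -0.084], [0.0, 0.5, -0.866]]
0 [[300. 187.]] [[295. 167.]]
0.3 [[295. 215.]] [[291. 188.]]
0.6 [[282. 239.]] [[282. 206.]]
0.9 [[263. 258.]] [[268. 220.]]
1.2 [[240. 270.]] [[251. 229.]]
```

View pics/w4.png

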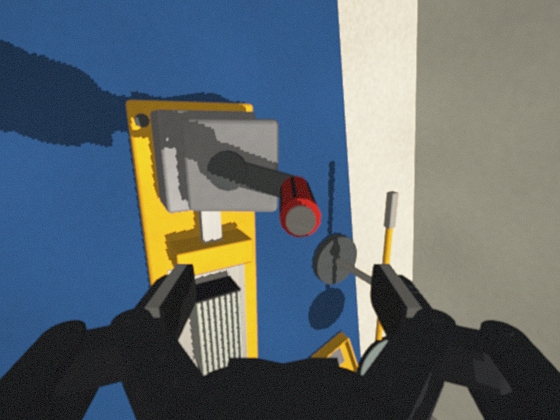

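The sleeve's top centre is at pixel (299,217), which puts the crank at about 0.3 rad.

Run:
```python
from h import *
import pickle
i,p,r=pickle.load(open("w4.pkl","rb"));r=R.from_matrix(r);d=wcam(i,p,r)
f=lambda u:(proj(d,pose([613+u[1],46.5,-.1697],sleeve(u[0],95.5)))-[299,217]).ravel()
o=least_squares(f,[.3,0],x_scale=[.1,3]);print(o.x,o.fun)
v=[613+o.x[1],46.5,-.1697]
s,p,r=cur();M=grasp(v,o.x[0],130);plan(p,r,M,2,85);print(M[0]);M2=grasp(v,o.x[0],42);plan(M[0],R.from_matrix(M[1]),M2,4,85);print(M2[0])
```

```text
[0.35037936 4.17718798] [-5.68434189e-14  0.00000000e+00]
85 [8.0, 4.4, 1.4] [0.002, -0.0, 0.001]
85 [8.0, 4.4, 1.4] [0.002, -0.0, 0.001]
[623.0677831  176.78225684 258.75727686]
85 [0.0, 0.0, 22.0] [0.0, 0.0, 0.0]
85 [0.0, 0.0, 22.0] [0.0, 0.0, 0.0]
85 [0.0, 0.0, 22.0] [0.0, 0.0, 0.0]
85 [0.0, 0.0, 22.0] [0.0, 0.0, 0.0]
[666.4357441  169.35124354 182.54927686]
```

>>> {"op": "send_rows", "data": {"deltas": [{"grip":85,"travel":[8,4.4,1.4],"rotation":[0,0,0]},{"grip":85,"travel":[8,4.4,1.4],"rotation":[0,0,0]},{"grip":85,"travel":[0,0,18],"rotation":[0,0,0]},{"grip":85,"travel":[0,0,22],"rotation":[0,0,0]},{"grip":85,"travel":[0,0,22],"rotation":[0,0,0]},{"grip":85,"travel":[0,0,18],"rotation":[0,0,0]},{"grip":85,"travel":[0,0,8],"rotation":[0,0,0]},{"grip":85,"travel":[0,0,0],"rotation":[0,0,0]}]}}

```text
time: 9.25
position: [666.5, 170.0, 181.4]
orientation: [0.199, 0.737, 0.623, 0.168]
ft_force: [0.1, 0.4, 0.3]
gripper_width: 85.4
grip_force: 0.0
```

Run:
```python
from h import *
from bench import arm
import cv2,pickle
s,p,r=cur();i=arm.get_image("wrist");cv2.imwrite("pics/w5.png",i["pixels"][:,:,::-1])
print(s["time"],p,s["ft_force"]);d=wcam(i,p,r)
v=[617.2,46.5,-.1697];print(proj(d,pose(v,sleeve(.35,95.5))).round(0))
```

```text
9.25 [666.52191562 169.95388054 181.37107879] [0.14401057 0.44916504 0.31232322]
[[288. 343.]]
```

View pics/w5.png

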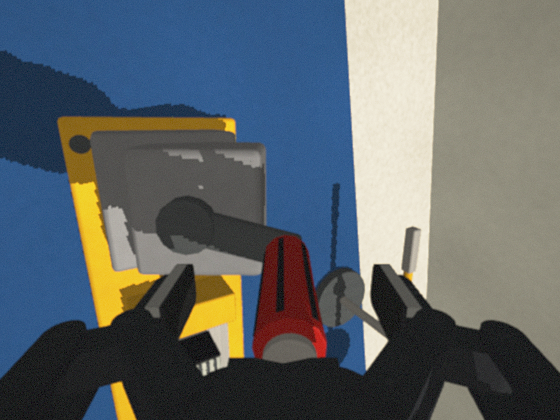

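The sleeve is centred between the fingers, with its top near (290,350). I'll close on it.

>>> {"op": "send_rows", "data": {"deltas": [{"grip":10,"travel":[0,0,0],"rotation":[0,0,0]},{"grip":10,"travel":[0,0,0],"rotation":[0,0,0]},{"grip":10,"travel":[0,0,0],"rotation":[0,0,0]},{"grip":10,"travel":[0,0,0],"rotation":[0,0,0]},{"grip":10,"travel":[0,0,0],"rotation":[0,0,0]},{"grip":10,"travel":[0,0,0],"rotation":[0,0,0]},{"grip":10,"travel":[0,0,0],"rotation":[0,0,0]},{"grip":10,"travel":[0,0,0],"rotation":[0,0,0]}], "newtons": 70}}

```text
time: 10.1
position: [667.3, 170.2, 184.2]
orientation: [0.2, 0.737, 0.623, 0.169]
ft_force: [-1.0, -0.2, 5.8]
gripper_width: 23.7
grip_force: 68.4
```

```bash
cat >> h.py <<'E'
def crank(v,th,h,dth,n):
    s,p,r=cur();n0=r.as_matrix()[:,2]*-1
    M=[grasp(v,th+dth*k,h) for k in range(n+1)]
    print("t",s["time"],"w",s["gripper_width"],"gf",s["grip_force"],"th",th,"off from circle (tool axes)",r.inv().apply(p-M[0][0]).round(1))
    print([r.inv().apply(M[k+1][0]-M[k][0]).round(1).tolist() for k in range(n)])
def angle(v,p):
    q=pose([0,0,-v[2]],np.array(p)-[v[0],v[1],0])[0]-[0,150,118]
    n=np.array([-.5,0,.866]);e=np.array([.866,0,.5]);t=-np.cross(n,e)
    return np.arctan2(q@t,q@e),np.hypot(q@t,q@e),q@n
E
python3 - <<'E'
from h import *
s,p,r=cur();v=[617.2,46.5,-.1697];a=angle(v,p);print(a,s["ft_force"]);crank(v,a[0],a[2],.25,4)
E
```

```text
(np.float64(0.3265141337495062), np.float64(60.997391508613575), np.float64(43.07082962434458)) [-1.02616802 -0.19211337  5.77008468]
t 10.1 w 23.728006817341033 gf 68.37506890296936 th 0.3265141337495062 off from circle (tool axes) [-0.3  0.9  0. ]
[[-13.5, -6.5, -0.1], [-11.4, -9.7, -0.1], [-8.7, -12.2, -0.1], [-5.4, -14.0, -0.1]]
```

>>> {"op": "send_rows", "data": {"deltas": [{"grip":10,"travel":[-13.5,-6.5,0],"rotation":[0,0,0]},{"grip":10,"travel":[-11.4,-9.7,0],"rotation":[0,0,0]},{"grip":10,"travel":[-8.7,-12.2,0],"rotation":[0,0,0]},{"grip":10,"travel":[-5.4,-14,0],"rotation":[0,0,0]},{"grip":10,"travel":[0,0,0],"rotation":[0,0,0]},{"grip":10,"travel":[0,0,0],"rotation":[0,0,0]}]}}

```text
time: 10.7
position: [623.4, 135.2, 162.5]
orientation: [0.202, 0.738, 0.622, 0.167]
ft_force: [-10.0, -7.5, 13.9]
gripper_width: 23.5
grip_force: 70.2
```

Run:
```python
from h import *
s,p,r=cur();v=[617.2,46.5,-.1697];a=angle(v,p);print(a,s["ft_force"],r.inv().apply(s["ft_force"]));crank(v,a[0],a[2],.3,8)
```

```text
(np.float64(1.3387254702879707), np.float64(63.19250494077598), np.float64(43.0076793456826)) [-9.97367721 -7.45232287 13.87322173] [ -9.08976024  -0.39383123 -16.26956638]
t 10.7 w 23.52851711223971 gf 70.19301652908325 th 1.3387254702879707 off from circle (tool axes) [-3.1  0.7  0. ]
[[-1.4, -17.9, -0.1], [3.9, -17.5, -0.1], [8.9, -15.6, -0.1], [13.1, -12.2, -0.1], [16.1, -7.8, -0.1], [17.7, -2.7, -0.1], [17.7, 2.7, -0.0], [16.2, 7.8, -0.0]]
```

Run:
```python
from h import *
s,p,r=cur();v=[616.65,43.25,-.1697];a=angle(v,p);print(a);crank(v,a[0],a[2],.3,10)
```

```text
(np.float64(1.3261834106406807), np.float64(59.98817434779914), np.float64(43.011070421731205))
t 10.7 w 23.52851711223971 gf 70.19301652908325 th 1.3261834106406807 off from circle (tool axes) [ 0. -0. -0.]
[[-1.7, -17.9, -0.1], [3.7, -17.5, -0.1], [8.7, -15.7, -0.1], [12.9, -12.4, -0.1], [16.0, -8.0, -0.1], [17.7, -2.9, -0.1], [17.8, 2.4, -0.1], [16.3, 7.6, -0.0], [13.3, 12.0, 0.0], [9.1, 15.4, 0.1]]
```

>>> {"op": "send_rows", "data": {"deltas": [{"grip":10,"travel":[-4,-18,-2],"rotation":[0,0,0]},{"grip":10,"travel":[3,-17.5,0],"rotation":[0,0,0]},{"grip":10,"travel":[8.7,-15.7,0],"rotation":[0,0,0]},{"grip":10,"travel":[12.9,-12.4,0],"rotation":[0,0,0]},{"grip":10,"travel":[16,-8,0],"rotation":[0,0,0]},{"grip":10,"travel":[0,0,0],"rotation":[0,0,0]},{"grip":10,"travel":[0,0,0],"rotation":[0,0,0]}]}}

```text
time: 11.4
position: [568.7, 186.0, 126.9]
orientation: [0.199, 0.737, 0.624, 0.17]
ft_force: [9.5, 4.5, -8.3]
gripper_width: 23.4
grip_force: 71.6
```

Run:
```python
from h import *
s,p,r=cur();v=[616.65,43.25,-.1697];a=angle(v,p);print(a,r.inv().apply(s["ft_force"]),r.as_matrix().round(3).tolist());crank(v,a[0],a[2],.3,10)
```

```text
(np.float64(2.8469168211849807), np.float64(59.979307041166), np.float64(43.38780119297827)) [ 5.99834563  3.28712532 11.54707019] [[0.165, 0.852, 0.498], [0.986, -0.143, -0.081], [0.002, 0.504, -0.864]]
t 11.4 w 23.40913731011378 gf 71.62177562713623 th 2.8469168211849807 off from circle (tool axes) [ 0.  0. -0.]
[[17.8, -2.5, 0.1], [17.7, 2.8, 0.1], [16.1, 7.9, 0.1], [13.0, 12.3, 0.1], [8.8, 15.6, 0.1], [3.8, 17.5, 0.1], [-1.6, 17.9, 0.1], [-6.8, 16.6, 0.1], [-11.4, 13.9, 0.0], [-15.0, 9.9, -0.0]]
```

>>> {"op": "send_rows", "data": {"deltas": [{"grip":10,"travel":[17.8,-2.5,0],"rotation":[0,0,0]},{"grip":10,"travel":[17.7,2.8,0],"rotation":[0,0,0]},{"grip":10,"travel":[16.1,7.9,0],"rotation":[0,0,0]},{"grip":10,"travel":[13,12.3,0],"rotation":[0,0,0]},{"grip":10,"travel":[8.8,15.6,0],"rotation":[0,0,0]},{"grip":10,"travel":[3.8,17.5,0],"rotation":[0,0,0]},{"grip":10,"travel":[-1.6,17.9,0],"rotation":[0,0,0]},{"grip":10,"travel":[-6.8,16.6,0],"rotation":[0,0,0]}]}}

```text
time: 12.2
position: [653.7, 242.6, 169.6]
orientation: [0.196, 0.736, 0.625, 0.169]
ft_force: [4.5, 6.7, -10.0]
gripper_width: 23.1
grip_force: 72.4
```

Run:
```python
from h import *
s,p,r=cur();v=[616.65,43.25,-.1697];a=angle(v,p);print(a,a[0]+2*np.pi,r.inv().apply(s["ft_force"]));crank(v,a[0],a[2],.2,8)
```

```text
(np.float64(-1.0787506366028343), np.float64(59.82876064992433), np.float64(43.297338517626415)) 5.204434670576752 [ 7.30636689 -2.12844643 10.30825017]
t 12.2 w 23.079456321040364 gf 72.3669970035553 th -1.0787506366028343 off from circle (tool axes) [-0.1 -0.1 -0. ]
[[-6.7, 9.9, -0.0], [-8.6, 8.4, -0.1], [-10.1, 6.5, -0.1], [-11.2, 4.4, -0.1], [-11.8, 2.1, -0.1], [-12.0, -0.3, -0.1], [-11.7, -2.7, -0.1], [-10.9, -5.0, -0.1]]
```

>>> {"op": "send_rows", "data": {"deltas": [{"grip":10,"travel":[-6.7,9.9,0],"rotation":[0,0,0]},{"grip":10,"travel":[-8.6,8.4,0],"rotation":[0,0,0]},{"grip":10,"travel":[-10.1,6.5,0],"rotation":[0,0,0]},{"grip":10,"travel":[-11.2,4.4,0],"rotation":[0,0,0]},{"grip":10,"travel":[-11.8,2.1,0],"rotation":[0,0,0]},{"grip":10,"travel":[-12,-0.3,0],"rotation":[0,0,0]}]}}

```text
time: 12.8
position: [669.6, 176.6, 185.1]
orientation: [0.197, 0.737, 0.624, 0.168]
ft_force: [1.3, 5.9, -7.6]
gripper_width: 23.3
grip_force: 72.4
```

```bash
cat >> h.py <<'E'
def rep(n,d,v=[616.65,43.25,-.1697]):
    s,p,r=cur();a=angle(v,p);f=r.inv().apply(s["ft_force"]);th=a[0]
    ft=-f[0]*-np.cos(th)-f[1]*-np.sin(th) # resisting force against turning; tool x=vise y: t=(-cos,-sin) in tool xy
    print("th",th%(2*np.pi)+(6.2832 if th%(2*np.pi)<3 else 0),"r,h",a[1:],"resist",ft,"f",f.round(1));crank(v,th,a[2],d,n)
E
python3 -c "
from h import *
rep(8,.1)"
```

```text
th 6.444510590994734 r,h (np.float64(60.04177282096817), np.float64(43.213030051368165)) resist 5.430771347175939 f [ 6.1 -3.5  6.7]
t 12.8 w 23.280527101880374 gf 72.40700840950012 th 0.16131059099473452 off from circle (tool axes) [-0.  0. -0.]
[[-5.9, -1.3, -0.0], [-5.7, -1.9, -0.0], [-5.5, -2.4, -0.0], [-5.2, -3.0, -0.0], [-4.9, -3.5, -0.0], [-4.5, -3.9, -0.0], [-4.1, -4.4, -0.0], [-3.7, -4.8, -0.0]]
```

>>> {"op": "send_rows", "data": {"deltas": [{"grip":10,"travel":[-5.9,-1.3,0],"rotation":[0,0,0]},{"grip":10,"travel":[-5.7,-1.9,0],"rotation":[0,0,0]},{"grip":10,"travel":[-5.5,-2.4,0],"rotation":[0,0,0]},{"grip":10,"travel":[-5.2,-3,0],"rotation":[0,0,0]}]}}

```text
time: 13.2
position: [658.6, 156.0, 181.0]
orientation: [0.198, 0.737, 0.624, 0.168]
ft_force: [4.2, 5.6, -9.0]
gripper_width: 23.5
grip_force: 72.4
```

```bash
python3 -c "
from h import *
rep(8,.1)"
```

```text
th 6.842178209131607 r,h (np.float64(59.954226736946225), np.float64(43.35543320898764)) resist 4.349010801366528 f [ 6.2 -1.7  9.4]
t 13.2 w 23.50527347547201 gf 72.36756563186646 th 0.5589782091316067 off from circle (tool axes) [ 0. -0. -0.]
[[-4.9, -3.4, -0.0], [-4.5, -3.9, -0.0], [-4.1, -4.4, -0.0], [-3.7, -4.7, -0.0], [-3.2, -5.1, -0.0], [-2.7, -5.4, -0.0], [-2.1, -5.6, -0.0], [-1.5, -5.8, -0.0]]
```

>>> {"op": "send_rows", "data": {"deltas": [{"grip":10,"travel":[-4.9,-3.4,0],"rotation":[0,0,0]},{"grip":10,"travel":[-4.5,-3.9,0],"rotation":[0,0,0]},{"grip":10,"travel":[-4.1,-4.4,0],"rotation":[0,0,0]}]}}

```text
time: 13.5
position: [646.9, 144.7, 175.5]
orientation: [0.198, 0.737, 0.624, 0.169]
ft_force: [5.7, 7.0, -9.0]
gripper_width: 23.6
grip_force: 72.3
```

```bash
python3 -c "
from h import *
rep(4,.1)"
```

```text
th 7.13059839886553 r,h (np.float64(59.968155687070016), np.float64(43.43715234149525)) resist 4.686581173497898 f [ 7.9 -0.7 10. ]
t 13.5 w 23.568246488624563 gf 72.29440927505493 th 0.84739839886553 off from circle (tool axes) [ 0. -0. -0.]
[[-3.7, -4.7, -0.0], [-3.2, -5.0, -0.0], [-2.7, -5.3, -0.0], [-2.2, -5.6, -0.0]]
```

>>> {"op": "send_rows", "data": {"deltas": [{"grip":10,"travel":[-3.7,-4.7,0],"rotation":[0,0,0]},{"grip":10,"travel":[-3.2,-5,0],"rotation":[0,0,0]},{"grip":10,"travel":[-2.7,-5.3,0],"rotation":[0,0,0]}]}}

```text
time: 13.8
position: [633.0, 137.5, 168.4]
orientation: [0.198, 0.737, 0.624, 0.169]
ft_force: [8.1, 7.0, -9.4]
gripper_width: 23.2
grip_force: 71.9
```

```bash
python3 -c "
from h import *
rep(4,.1)"
```

```text
th 7.416758274697813 r,h (np.float64(59.9838630829661), np.float64(43.49863918639866)) resist 4.540124185984624 f [ 8.2  1.2 11.5]
t 13.8 w 23.175138329163293 gf 71.90069317817688 th 1.1335582746978123 off from circle (tool axes) [ 0. -0. -0.]
[[-2.2, -5.6, -0.0], [-1.7, -5.8, -0.0], [-1.1, -5.9, -0.0], [-0.5, -6.0, -0.0]]
```

>>> {"op": "send_rows", "data": {"deltas": [{"grip":10,"travel":[-2.2,-5.6,0],"rotation":[0,0,0]},{"grip":10,"travel":[-1.7,-5.8,0],"rotation":[0,0,0]},{"grip":10,"travel":[-1.1,-5.9,0],"rotation":[0,0,0]}]}}

```text
time: 14.1
position: [620.0, 135.2, 161.5]
orientation: [0.199, 0.737, 0.623, 0.171]
ft_force: [22.3, 5.0, -13.5]
gripper_width: 23.4
grip_force: 70.7
```

```bash
python3 -c "
from h import *
rep(4,.1)"
```

```text
th 7.666813031522743 r,h (np.float64(59.8287411644994), np.float64(43.80860381649488)) resist 12.781876801149156 f [ 8.6 11.4 22.5]
t 14.1 w 23.397200632128634 gf 70.68212270736694 th 1.383613031522743 off from circle (tool axes) [ 0.2 -0.  -0. ]
[[-0.8, -5.9, -0.1], [-0.2, -6.0, -0.1], [0.4, -6.0, -0.0], [1.0, -5.9, -0.0]]
```

>>> {"op": "send_rows", "data": {"deltas": [{"grip":10,"travel":[0,0,0],"rotation":[0,0,0]},{"grip":10,"travel":[0,0,0],"rotation":[0,0,0]}]}}

```text
time: 14.3
position: [619.6, 135.1, 161.2]
orientation: [0.199, 0.737, 0.623, 0.171]
ft_force: [15.0, 5.5, -11.6]
gripper_width: 22.9
grip_force: 71.0
```

```bash
python3 -c "
from h import *
rep(4,.05)"
```

```text
th 7.674444728010808 r,h (np.float64(59.88450472878602), np.float64(43.69146638652641)) resist 7.416137392362451 f [ 7.8  6.1 17.1]
t 14.3 w 22.90319388847249 gf 71.02499127388 th 1.3912447280108082 off from circle (tool axes) [ 0.1 -0.  -0. ]
[[-0.5, -3.0, -0.0], [-0.3, -3.0, -0.0], [-0.2, -3.0, -0.0], [-0.0, -3.0, -0.0]]
```

>>> {"op": "send_rows", "data": {"deltas": [{"grip":10,"travel":[-0.3,-2.5,0],"rotation":[0,0,0]},{"grip":10,"travel":[0,0,0],"rotation":[0,0,0]}]}}

```text
time: 14.5
position: [619.0, 135.2, 161.0]
orientation: [0.2, 0.737, 0.623, 0.172]
ft_force: [21.4, 4.6, -13.8]
gripper_width: 23.5
grip_force: 70.8
```

```bash
python3 -c "
from h import *
rep(4,.05)"
```

```text
th 7.685065277771758 r,h (np.float64(59.809147549904694), np.float64(43.827853082710085)) resist 11.693905704223791 f [ 8.1 10.5 22.2]
t 14.5 w 23.49936124513147 gf 70.75914144515991 th 1.4018652777717586 off from circle (tool axes) [ 0.2 -0.  -0. ]
[[-0.4, -3.0, -0.0], [-0.3, -3.0, -0.0], [-0.1, -3.0, -0.0], [0.0, -3.0, -0.0]]
```

Steady at 11.7 N, which is firm. I'll unload slightly, open the fingers and back out along the axis.

>>> {"op": "send_rows", "data": {"deltas": [{"grip":10,"travel":[0.3,2,0],"rotation":[0,0,0]},{"grip":10,"travel":[0,0,0],"rotation":[0,0,0]},{"grip":85,"travel":[0,0,0],"rotation":[0,0,0]},{"grip":85,"travel":[0,0,0],"rotation":[0,0,0]},{"grip":85,"travel":[0,0,0],"rotation":[0,0,0]},{"grip":85,"travel":[0,0,0],"rotation":[0,0,0]},{"grip":85,"travel":[0,0,0],"rotation":[0,0,0]}]}}

```text
time: 15.2
position: [617.0, 133.4, 160.2]
orientation: [0.199, 0.737, 0.623, 0.168]
ft_force: [-0.2, 0.3, 0.2]
gripper_width: 85.1
grip_force: 0.0
```

>>> {"op": "send_rows", "data": {"deltas": [{"grip":85,"travel":[0,0,-15],"rotation":[0,0,0]},{"grip":85,"travel":[0,0,-30],"rotation":[0,0,0]},{"grip":85,"travel":[0,0,-35],"rotation":[0,0,0]},{"grip":85,"travel":[0,0,-35],"rotation":[0,0,0]},{"grip":85,"travel":[0,0,-25],"rotation":[0,0,0]},{"grip":85,"travel":[0,0,0],"rotation":[0,0,0]},{"grip":85,"travel":[0,0,0],"rotation":[0,0,0]},{"grip":85,"travel":[0,0,0],"rotation":[0,0,0]}]}}

```text
time: 16.0
position: [547.1, 144.8, 279.6]
orientation: [0.199, 0.737, 0.623, 0.168]
ft_force: [0.3, 0.0, -0.9]
gripper_width: 85.3
grip_force: 0.0
```

Run:
```python
from h import *
from bench import arm
import cv2
s,p,r=cur();i=arm.get_image("wrist");cv2.imwrite("pics/w6.png",i["pixels"][:,:,::-1]);print(s["time"],p,s["ft_force"]);d=wcam(i,p,r)
for t in(1.2,1.3,1.4,1.5):print(proj(d,pose([616.65,43.25,-.1697],sleeve(t,95.5))).round(0))
```

```text
16.0 [547.1469729  144.84442038 279.55248898] [ 0.34847877  0.04422261 -0.89913893]
[[303. 209.]]
[[296. 212.]]
[[288. 213.]]
[[281. 214.]]
```

View pics/w6.png

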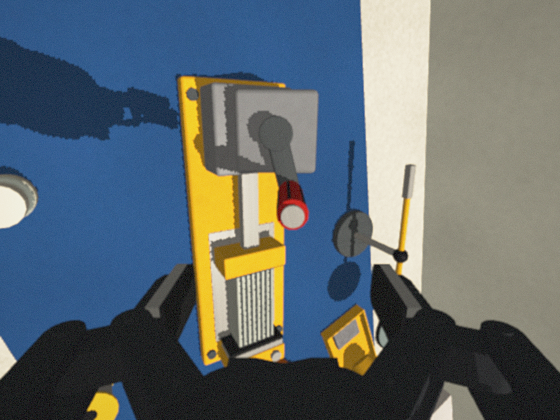

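The enclosure is held between both jaws, from about (255,275) to (255,345). The crank stayed where I left it, with the sleeve top at (293,215), and the hand is clear.

```bash
python3 -c "
from bench import arm
print(arm.job_done())"
```

```text
the job is handed in; nothing more can be done
None
```

The job is handed in with no verdict returned: the enclosure is clamped flat and lengthwise between both jaws (about 11.7 N at the sleeve), and the crank is let go with the hand clear at 16 s; I didn't check the other bench items again.

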